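# Rebuild the ion source lens stacks

### The arm

A 6-joint arm with a two-finger parallel gripper is mounted at the origin on the work surface. World frame = base frame: x ahead of the robot, y to its left, z up, the work surface at z = 0. Lengths are in m, angles in rad, forces in N, time in s.
With the tool pointing down it reaches from about 0.225 to 0.875 m from the base axis. Payload 3.4 kg.
Tool frame: the origin (TCP) lies midway between the tips of the shut fingers; the grasp point (between the pads) lies 19 mm behind it (manip.grasp_offset is the distance from the TCP to the grasp point, in m); x points along the fingers, y is the direction in which the jaws open and shut, and the axes are right-handed (so a half turn about x gives the same grasp; the last joint's range is limited). The gripper opens to 85 mm and grips with 20 to 120 N. Pads are 22 mm wide; open, the fingers measure 114 mm over their backs; the gripper's body (76 mm by 85 mm) begins 54 mm behind the grasp point. The pads swing forward as they close: fully open they stand 13 mm farther back than shut.
Start: joints at [1.224, 0.276, 1.505, -0, 1.361, -0.121], TCP at [0.129, 0.56, 0.231] pointing down, gripper open.
Joint ranges: [-2.89, 2.89], [-0.75, 2.08], [0.22, 2.7], [-1.18, 4.32], [0.11, 2.71], [-2.7, 2.7]. Speed limits (rad/s): [2.57, 2.57, 3.14, 3.14, 3.14, 3.14].

### API

Orientations are given as a unit quaternion [w, x, y, z].
In Python, from rig import manip gives the robot as it stands.
- The arm moves only by the shell command python3 -m creep 'ROWS' [OPENING] [FORCE]. ROWS is a JSON object of lists of equal length, an entry for each row: "delta_pos": the shift along the tool's x, y, z in cm, a list of three; "dr": the turn, a rotation vector about the tool's x, y, z in rad, a list of three. In form: {"delta_pos": [[dx, dy, dz], ...], "dr": [[rx, ry, rz], ...]}. A call has 1 to 10 rows; each row is the pose to reach, as a shift and turn from the pose commanded when the call began, along the tool's axes at that moment; what a row does not reach only later rows make up. A row lasts 1/10 s, in which the tool goes at most 50 mm and 8.59 degrees, less where a joint would pass 70% of its speed; a pose out of reach is approached as far as the arm can. A call with a gripper value outside its range is refused whole. OPENING is the opening, from -1 (shut) to 1 (fully open), set as the call begins (- or left out, the last holds). The fingers move at their own pace and stop on an object; FORCE is the grip in N (left out, the last holds). Time passes only in rows, so rows that repeat a pose let the fingers close. It gives the time, the measured TCP pose, the force and the opening at its end, in the units of the state.
- manip.get_state(): the state, without advancing time (a new reading comes with each control period).
- manip.get_image(name): name is "scene" or "side" or "wrist"; returns a dict with "pixels" (400x640x3 uint8, blue, green, red), "depth" (400x640 float32, m along the optical axis (not along the pixel's ray), 0 where there is no reading), "intrinsics" (3x3 intrinsics, pixels), "rvec" (rotation vector, rad) and "tvec" (3), from world to camera coordinates, as OpenCV has them. Camera axes: x right, y down, z forward; pixel columns grow to the right and rows downward; lengths in m; the calibration is good to about 2 mm. A picture is of the moment at which its call begins.
- manip.sign_off(): hands the job in, once; it reports no verdict.
The state is a dict: "clock": time; "qpos": joint angles; "qd": joint speeds; "effort": joint torques, N m; "position": TCP position; "ee_rot": TCP orientation; "contact_force": force on the tool from outside, world axes, zero at the start; "moment": the same for the moment, N m; "width": finger opening in m.
Only numpy, scipy, OpenCV 4.12 (cv2) and the standard library are available. Lean on these libraries where they do the work, as an engineer would, in place of code of your own. Each camera call takes 0.05 s, during which the arm holds its last target. There are 200 camera calls.

### The job

Rebuild the cleaned ion source parts on the two assembly jigs. On the post of the round jig stack, from the bottom up, the wide steel lens, the square ceramic insulator and the small steel lens; on the post of the square jig put the round ceramic insulator and then the brass hexagonal nut on top of it. Seat every part flat on the one below, set the parts down rather than dropping them, and leave the standing vial and thumbscrew where they are.

Things in the scene. Friction and masses are not known exactly. Their poses are not given: they have to be found in the camera images.
- lens_wide: Wide lens: the larger of two flat round steel rings, 60 mm outside diameter, 12 mm thick. Through bore 20 mm. Origin: centre of the underside; z up along the bore.
- insulator_square: Square insulator: white ceramic plate, 44 x 44 mm, 14 mm thick, sides along its x and y axes. Through bore 21 mm. Origin: centre of the underside; z up along the bore.
- lens_small: Small lens: the smaller of two flat round steel rings, 46 mm outside diameter, 12 mm thick. Through bore 20 mm. Origin: centre of the underside; z up along the bore.
- insulator_ring: Round insulator: white ceramic ring, 36 mm outside diameter, 18 mm tall. Through bore 20 mm. Origin: centre of the underside; z up along the bore.
- hex_nut: Hexagonal brass nut, 32 mm across flats, 16 mm tall, smooth bore; its flats face its own x axis and every 60 degrees from there. Through bore 20 mm. Origin: centre of the underside; z up along the bore.
- jig_round: Round jig: black anodised disc, 88 mm diameter, 15 mm thick, carrying one upright steel post in its middle: 14 mm diameter, its top 60 mm above the table, tapering to 8 mm over the last 7 mm. Fixed to the table. Origin: centre of the underside, on the table, under the post; z up along the post. The base's top, where the first part sits, is 15 mm above the origin.
- jig_square: Square jig: black anodised plate, 80 x 80 mm, 15 mm thick, sides along its x and y axes, carrying one upright steel post in its middle: 14 mm diameter, its top 60 mm above the table, tapering to 8 mm over the last 7 mm. Fixed to the table. Origin: centre of the underside, on the table, under the post; z up along the post. The base's top, where the first part sits, is 15 mm above the origin.
- vial: Bystander: small amber glass vial with black cap, standing loose, 22 mm diameter, 42 mm tall. Origin: centre of its underside.
- thumbscrew: Bystander: dark steel thumbscrew standing loose on its head, head 22 mm diameter, 26 mm tall in all. Origin: centre of its underside.
Not all that is in view belongs to the job. Leave any pink or purple look-alike of the lens_wide alone.

How it is judged:
At the end, for the whole second after the job is handed in: Undersides above the jig's underside: round jig: wide lens 15 mm, square insulator 27, small lens 41; square jig: round insulator 15, hexagonal nut 33; each within 3 mm, within 5 mm of the post's axis, flat within 0.08 rad, released and at rest (horizontal distance between each of lens_wide, insulator_square, lens_small and jig_round below 0.005 m and z of lens_wide in the frame of jig_round between 0.012 and 0.018 m and angle between each of lens_wide, insulator_square, lens_small, insulator_ring, hex_nut's own z axis and vertical below 0.08 rad and linear speed of each of lens_wide, insulator_square, lens_small, insulator_ring, hex_nut below 0.02 m/s and z of insulator_square in the frame of jig_round between 0.024 and 0.03 m and z of lens_small in the frame of jig_round between 0.038 and 0.044 m and horizontal distance between each of insulator_ring, hex_nut and jig_square below 0.005 m and z of insulator_ring in the frame of jig_square between 0.012 and 0.018 m and z of hex_nut in the frame of jig_square between 0.03 and 0.036 m); the robot touches nothing.
It fails at once if a part is dropped (moves faster than 0.6 m/s while not held) ((linear speed of lens_wide above 0.6 m/s and contact force between lens_wide and the fingers below 0.05 N) or (linear speed of insulator_square above 0.6 m/s and contact force between insulator_square and the fingers below 0.05 N) or (linear speed of lens_small above 0.6 m/s and contact force between lens_small and the fingers below 0.05 N) or (linear speed of insulator_ring above 0.6 m/s and contact force between insulator_ring and the fingers below 0.05 N) or (linear speed of hex_nut above 0.6 m/s and contact force between hex_nut and the fingers below 0.05 N)).
It fails at once if the vial or thumbscrew is moved by more than 25 mm (distance of any of vial, thumbscrew from where it was at the start of the episode above 0.025 m).
It fails at once if the vial or thumbscrew is tipped over (angle between any of vial, thumbscrew's own z axis and vertical above 0.5 rad).
It also fails if it takes over 120 s, if anything falls off the work surface, if the arm or the gripper's body presses on something with over 40 N, if the wrist force passes 120 N, or if a joint passes its speed limit or range.

## Working session

There is one attempt and no reset: what is moved stays moved. The work goes in short steps, Python scripts to look and compute and a shell command to move; the robot and the scene stay as the last step left them, time stands still between calls to the robot, and variables do not carry over. Pictures are saved under pics/ and viewed, about 12 in all and at most 16, crops included, and the job is handed in when it is done.

```bash
mkdir -p pics; ls; cat > h.py <<'E'
import numpy as np, cv2, json
from scipy.spatial.transform import Rotation as R
from rig import manip
def grab(n):
    im=manip.get_image(n); im={k:np.asarray(v) for k,v in im.items()}
    return im
def cloud(im):
    d=im["depth"]; K=im["intrinsics"]; v,u=np.mgrid[:d.shape[0],:d.shape[1]]
    c=np.stack([(u-K[0,2])/K[0,0]*d,(v-K[1,2])/K[1,1]*d,d],-1)
    Rm=cv2.Rodrigues(im["rvec"].astype(float))[0]
    w=(c-im["tvec"].reshape(3))@Rm
    w[d==0]=np.nan
    return w
E
python3 - <<'E'
from h import *
s=manip.get_state(); print({k:np.round(v,3).tolist() for k,v in s.items()})
for n in ("scene","side"):
    im=grab(n); cv2.imwrite(f"pics/{n}0.png",im["pixels"]); np.savez(f"{n}0.npz",**im)
    print(n,im["intrinsics"].tolist(), -cv2.Rodrigues(im["rvec"].astype(float))[0].T@im["tvec"].reshape(3))
E
```

```text
pics
{'clock': 0.0, 'qpos': [1.224, 0.277, 1.506, -0.0, 1.361, -0.121], 'qd': [-0.001, 0.0, 0.002, -0.0, -0.0, 0.001], 'effort': [0.001, -41.678, -24.581, -0.0, 0.011, 0.0], 'position': [0.129, 0.56, 0.23], 'ee_rot': [0.702, 0.079, 0.703, -0.08], 'contact_force': [-0.18, -0.327, 0.007], 'moment': [0.003, -0.066, 0.0], 'width': 0.085}
scene [[472.64852122450253, 0.0, 326.0875380688614], [0.0, 472.64852122450253, 198.17448000690908], [0.0, 0.0, 1.0]] [1.23539777 0.12974362 0.6129838 ]
side [[512.2762985082418, 0.0, 318.96550979301], [0.0, 512.2762985082418, 201.85977786445136], [0.0, 0.0, 1.0]] [-0.08326407 -0.57807764  0.92607714]
```

View pics/scene0.png

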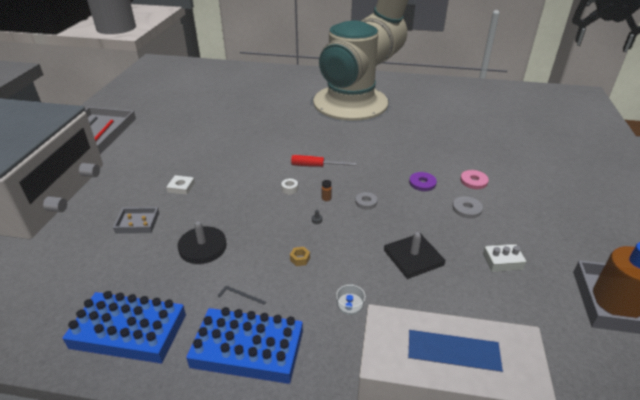

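View pics/side0.png

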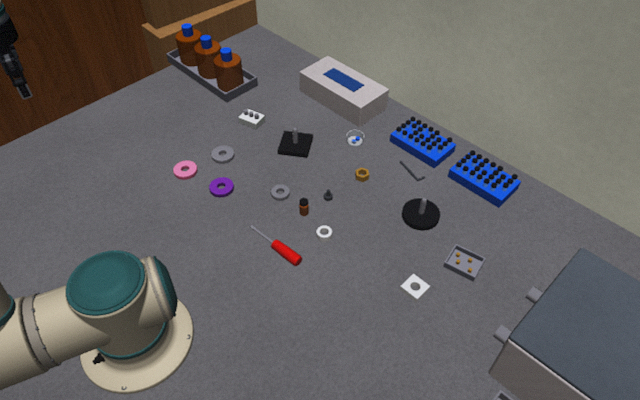

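Scene: square insulator (180,184), round insulator (289,186), vial (326,190), thumbscrew (317,216), small grey lens (366,200), wide grey lens (467,206) – purple (423,181) and pink (474,179) rings are look-alikes to leave alone; nut (300,256), round jig (202,243), square jig (414,254). In the side view the wide grey ring is at (222,153), the purple one at (221,187), and pink at (185,169).

```bash
cat > loc.py <<'E'
from h import *
seeds={'scene':dict(sq=(180,184),ring=(289,186),vial=(326,190),thumb=(317,216),small=(366,200),wide=(467,206),purple=(423,181),pink=(474,179),nut=(300,256),jr=(202,243),js=(414,254)),
'side':dict(sq=(415,286),ring=(324,231),vial=(304,207),thumb=(328,195),small=(280,192),wide=(222,153),purple=(221,187),pink=(185,169),nut=(362,174),jr=(421,214),js=(295,144))}
top=dict(sq=14,ring=18,vial=42,thumb=26,small=12,wide=12,purple=12,pink=12,nut=16,jr=15,js=15)
for n in seeds:
    im=dict(np.load(f"{n}0.npz")); w=cloud(im)
    # seed xy
    for k,(u,v) in seeds[n].items():
        z=top[k]/1000
        pat=w[v-3:v+4,u-3:u+4].reshape(-1,3); c=np.nanmedian(pat,0)
        near=np.hypot(w[...,0]-c[0],w[...,1]-c[1])<(0.075 if k[0]=='j' else 0.045)
        m=near&(w[...,2]>max(.005,z-.006))&((w[...,2]<z+.004) | (k in('vial','thumb')))
        m=m.astype(np.uint8); nl,lab,st,ce=cv2.connectedComponentsWithStats(m)
        # component nearest seed
        d=[np.min(np.hypot(*(np.argwhere(lab==i)-[v,u]).T)) for i in range(1,nl)]
        big=[i for i in range(1,nl) if st[i,4]>12]
        i=min(big,key=lambda i:d[i-1]); p=w[lab==i]
        (cx,cy),r=cv2.minEnclosingCircle(p[:,:2].astype(np.float32)*1000)
        rc=cv2.minAreaRect(p[:,:2].astype(np.float32)*1000)
        print(n,k,len(p),'circ',np.round([cx,cy,r],1),'rect',np.round(rc[0],1),np.round(rc[1],1),round(rc[2],1),'z',np.round(np.percentile(p[:,2],[5,50,95])*1000,1))
        if k[0]=='j':
            q=w[near&(w[...,2]>.045)&(w[...,2]<.062)];print('   post',len(q),np.round(q.mean(0)*1000,1),np.round(np.ptp(q,0)*1000,1))
E
python3 loc.py; python3 - <<'E'
from h import *
im=grab('wrist');print(im["intrinsics"][0,0],im["rvec"].ravel(),(-cv2.Rodrigues(im["rvec"].astype(float))[0].T@im["tvec"].reshape(3)))
a=dict(np.load('scene0.npz'))["pixels"][160:275,150:500]
cv2.imwrite('pics/crop0.png',cv2.resize(a,None,fx=2.2,fy=2.2,interpolation=cv2.INTER_CUBIC))
E
```

```text
scene sq 279 circ [ 472.7 -307.7   30.9] rect [ 470.7 -309.9] [46.4 50. ] 89.8 z [ 8.9 13.  15. ]
scene ring 130 circ [440.2 -76.5  18.8] rect [439.6 -76. ] [34.5 32.2] 13.7 z [12.9 16.8 18.9]
scene vial 64 circ [454.8   7.4  10.8] rect [455.9   8.3] [19.1 19.9] 59.9 z [37.  41.4 43.8]
scene thumb 18 circ [531.7   0.7   4.3] rect [5.322e+02 1.000e-01] [7.5 7.3] 83.8 z [21.4 25.3 26.8]
scene small 239 circ [457.1  91.4  23.4] rect [458.4  91. ] [43.6 42.8] 30.8 z [ 7.  11.4 13.3]
scene wide 441 circ [440.6 297.7  31.3] rect [441.1 297.2] [57.9 60. ] 85.4 z [ 7.1 11.8 13.5]
scene purple 363 circ [366.8 208.4  31.3] rect [367.  206.9] [58.2 59.4] 59.1 z [ 7.4 11.7 13.6]
scene pink 356 circ [337.8 319.6  31.1] rect [338.  318.7] [60.6 57. ] 44.1 z [ 7.6 11.6 13.9]
scene nut 191 circ [642.3 -10.3  18.3] rect [642.2 -10.4] [34.6 32.5] 51.5 z [10.8 15.1 17.4]
scene jr 1196 circ [ 642.6 -194.1   45.2] rect [ 644.  -194.2] [85.7 86.9] 30.8 z [11.6 14.6 16.3]
   post 67 [ 645.  -193.9   53.4] [11.6 13.9 15. ]
scene js 1361 circ [603.  191.8  55.7] rect [602.8 192.4] [81.9 82.4] 34.8 z [11.6 14
[... 583 characters left out ...]
.3] [63.9 57.8] 49.3 z [ 7.2 12.7 15.1]
side purple 338 circ [366.7 203.7  31.7] rect [366.7 203.2] [59.1 56.9] 49.6 z [ 7.8 12.7 15.1]
side pink 312 circ [339.7 317.5  32.8] rect [339.4 317.1] [61.5 58.8] 81.1 z [ 7.8 12.4 15.4]
side nut 96 circ [642.9 -15.1  18.1] rect [642.2 -13.4] [33.7 31.7] 62.6 z [10.9 16.  19.3]
side jr 732 circ [ 643.3 -198.1   45.6] rect [ 642.5 -198.8] [87.  88.7] 81.0 z [12.3 16.5 18.7]
   post 35 [ 639.1 -199.8   54.5] [10.7 12.2 16.4]
side js 559 circ [602.8 189.3  57.3] rect [602.7 188. ] [85.5 81. ] 35.4 z [11.7 16.2 18.7]
   post 28 [601.5 186.9  54.7] [12.3 13.6 16.3]
299.1634194966143 [-2.26919552 -1.80845341 -0.26242303] [0.05714885 0.57799935 0.37174448]
```

View pics/crop0.png

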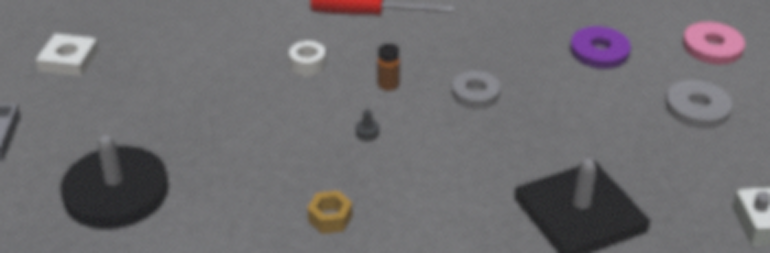

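The crop confirms it: the plain grey ring at crop (699,102) is the wider of the two grey rings, with grey small lens at crop (475,88). The purple and pink rings are decoys.

```bash
cat > goal.py <<'E'
# usage: goal.py x y z [yaw_deg of jaw axis from world +y]   (mm)
import sys
from h import *
def goal(x,y,z,yaw=0):
    s=manip.get_state(); q=s["ee_rot"]; C=R.from_quat([q[1],q[2],q[3],q[0]])
    T=R.from_euler('z',yaw,degrees=True)*R.from_matrix(np.array([[0,0,1],[0,1,0],[-1,0,0.]]))
    d=C.inv().apply(np.array([x,y,z])/10-np.array(s["position"])*100)
    print('t',round(s["clock"],2),'delta',np.round(d,2).tolist(),'dr',np.round((C.inv()*T).as_rotvec(),3).tolist(),'w',round(s["width"]*1000,1),'F',np.round(s["contact_force"],1))
if __name__=="__main__": goal(*map(float,sys.argv[1:]))
E
python3 goal.py 441 297 100
```

```text
t 0.15 delta [13.08, -18.62, 36.34] dr [-0.226, -0.0, 0.001] w 85.3 F [ 0.1  0.2 -0.5]
```

```bash
python3 -m creep '{"delta_pos":[[3,-5,8],[6,-10,16],[9,-14,24],[13.1,-18.6,36.3],[13.1,-18.6,36.3],[13.1,-18.6,36.3],[13.1,-18.6,36.3],[13.1,-18.6,36.3],[13.1,-18.6,36.3],[13.1,-18.6,36.3]],"dr":[[-0.05,0,0],[-0.1,0,0],[-0.15,0,0],[-0.226,0,0],[-0.226,0,0],[-0.226,0,0],[-0.226,0,0],[-0.226,0,0],[-0.226,0,0],[-0.226,0,0]]}' 1 40
python3 - <<'E'
from h import *
im=grab('wrist'); cv2.imwrite('pics/w1.png',im["pixels"]); np.savez('w1.npz',**im)
from goal import goal; goal(441,297,100); print(manip.get_state()["position"])
w=cloud(im); m=(w[...,2]>.007)&(w[...,2]<.016)&(np.hypot(w[...,0]-.441,w[...,1]-.297)<.05)
p=w[m]; print(len(p),cv2.minEnclosingCircle(p[:,:2].astype(np.float32)*1000),np.percentile(p[:,2],[5,50,95]))
E
```

```text
clock: 1.15
position: [0.4432, 0.2952, 0.0987]
ee_rot: [0.707, 0.001, 0.707, -0.002]
contact_force: [-0.0, 0.4, -0.1]
width: 0.0855
t 1.2 delta [-0.07, 0.05, -0.07] dr [-0.003, -0.002, 0.001] w 85.6 F [-0.6  0.9  0.2]
[0.4416638  0.29650781 0.09932878]
3657 ((441.10205078125, 298.3074951171875), 29.98946189880371) [0.00932322 0.01061149 0.01172964]
```

View pics/w1.png

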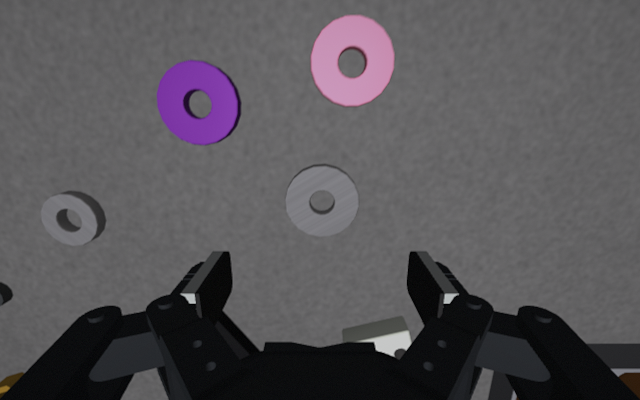

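The picture shows the grey wide lens at (322,201), centred between the fingers; the purple and pink ones are above it, and the small lens is at (72,218).

```bash
python3 -m creep '{"delta_pos":[[3,0.18,-0.06],[6,0.18,-0.06],[8,0.18,-0.06],[9.5,0.18,-0.06],[10.1,0.18,-0.06],[10.1,0.18,-0.06]],"dr":[[0,0,0],[0,0,0],[0,0,0],[0,0,0],[0,0,0],[0,0,0]]}' 1 50
python3 -m creep '{"delta_pos":[[0,0,0],[0,0,0],[0,0,0],[0,0,0],[0,0,0],[0,0,0],[0,0,0],[0,0,0]],"dr":[[0,0,0],[0,0,0],[0,0,0],[0,0,0],[0,0,0],[0,0,0],[0,0,0],[0,0,0]]}' -1 50
python3 -m creep '{"delta_pos":[[-1,0,0],[-2,0,0],[-4,0,0],[-7,0,0],[-10,0,0],[-13,0,0],[-13,0,0]],"dr":[[0,0,0],[0,0,0],[0,0,0],[0,0,0],[0,0,0],[0,0,0],[0,0,0]]}'
python3 goal.py 643 -196.3 130
```

```text
clock: 1.8
position: [0.4392, 0.3002, -0.001]
ee_rot: [0.707, -0.001, 0.708, 0.0]
contact_force: [0.6, 0.3, -0.7]
width: 0.0854
clock: 2.6
position: [0.4407, 0.3, 0.0012]
ee_rot: [0.708, 0.0, 0.706, 0.001]
contact_force: [-0.9, -0.6, 9.5]
width: 0.0573
clock: 3.3
position: [0.4432, 0.3013, 0.1343]
ee_rot: [0.71, 0.002, 0.704, 0.002]
contact_force: [1.1, 0.7, -1.2]
width: 0.0571
t 3.3 delta [0.37, -49.76, 19.96] dr [0.0, 0.009, -0.005] w 57.1 F [ 1.1  0.7 -1.2]
```

```bash
python3 -m creep '{"delta_pos":[[0,-3,1],[0,-8,3],[0,-13,5],[0,-18,7],[0,-23,9],[0,-28,11],[0,-33,13],[0,-38,15],[0,-43,17],[0,-46,18.5]],"dr":[[0,0,0],[0,0,0],[0,0,0],[0,0,0],[0,0,0],[0,0,0],[0,0,0],[0,0,0],[0,0,0],[0,0,0]]}'
python3 goal.py 643 -196.3 130
```

```text
clock: 4.3
position: [0.619, -0.1491, 0.1282]
ee_rot: [0.706, 0.001, 0.708, 0.0]
contact_force: [0.4, 0.7, -2.1]
width: 0.0573
t 4.3 delta [-0.19, -4.72, 2.4] dr [-0.0, -0.002, -0.001] w 57.3 F [ 0.4  0.7 -2.1]
```

```bash
python3 -m creep '{"delta_pos":[[0,-2.5,1.2],[0,-4.2,2.1],[0,-4.7,2.4],[0,-4.7,2.4],[0,-4.7,2.4]],"dr":[[0,0,0],[0,0,0],[0,0,0],[0,0,0],[0,0,0]]}'
cat > held.py <<'E'
# report held-part pixels' circle in world, and jig post estimate; usage held.py jx jy tag zlo zhi
import sys
from h import *
jx,jy=map(float,sys.argv[1:3]); tag=sys.argv[3]
im=grab('wrist'); cv2.imwrite(f'pics/{tag}.png',im["pixels"]); np.savez(f'{tag}.npz',**im)
s=manip.get_state(); print('pos',np.round(np.array(s["position"])*1000,1),'F',np.round(s["contact_force"],1))
w=cloud(im)*1000; rr=np.hypot(w[...,0]-jx,w[...,1]-jy)
b=w[(rr<60)&(w[...,2]>8)&(w[...,2]<19)]
if len(b)>50: print('base',len(b),[np.round(v,1).tolist() for v in (cv2.minEnclosingCircle(b[:,:2].astype(np.float32)))],cv2.minAreaRect(b[:,:2].astype(np.float32)))
p=w[(rr<15)&(w[...,2]>52)&(w[...,2]<63)]
if len(p): print('post',len(p),p.mean(0),np.ptp(p,0))
E
python3 held.py 643 -196.3 w2
```

```text
clock: 4.8
position: [0.6425, -0.1928, 0.1287]
ee_rot: [0.706, 0.0, 0.708, 0.001]
contact_force: [0.2, -0.9, -2.9]
width: 0.0572
pos [ 642.7 -192.6  129. ] F [ 0.1 -0.3 -1.7]
base 4936 [[642.0, -194.9], 43.9] ((631.0103759765625, -196.098388671875), (65.44049835205078, 86.76297760009766), 3.853914499282837)
post 15 [ 635.9575409  -194.96175324   52.91116996] [1.52990095 6.0940456  2.19156643]
```

View pics/w2.png

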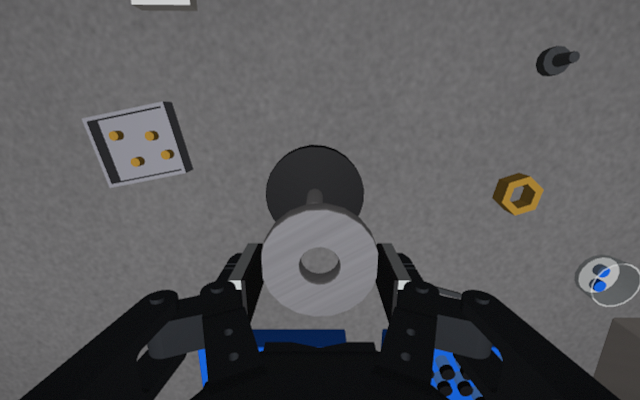

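Lens held at (320,260), post just visible at (315,195), disc behind it; nut at (518,194), thumbscrew at (555,60). Now measure the held lens in the same frame.

```bash
cat > top.py <<'E'
# fit held part's top: top.py tag tcpx tcpy zlo zhi rad
import sys
from h import *
t,x,y,a,b,r=sys.argv[1],*map(float,sys.argv[2:7])
w=cloud(dict(np.load(f'{t}.npz')))*1000
m=(w[...,2]>a)&(w[...,2]<b)&(np.hypot(w[...,0]-x,w[...,1]-y)<r)
nl,lab,st,_=cv2.connectedComponentsWithStats(m.astype(np.uint8)); i=1+np.argmax(st[1:,4]); p=w[lab==i]
A=np.c_[p[:,:2]-p[:,:2].mean(0),np.ones(len(p))]; c=np.linalg.lstsq(A,p[:,2],rcond=None)[0]
print(st[i],'circ',cv2.minEnclosingCircle(p[:,:2].astype(np.float32)),'rect',cv2.minAreaRect(p[:,:2].astype(np.float32)),'slope',np.round(c[:2],3),'z',np.round(np.percentile(p[:,2],[5,50,95]),1))
E
python3 top.py w2 643 -193 134 146 36; python3 top.py w2 642 -12 11 19 30
```

```text
[ 243  207  147  110 9696] circ ((638.6702880859375, -192.6908416748047), 34.47929382324219) rect ((642.0167236328125, -189.80615234375), (59.678035736083984, 62.648048400878906), 35.098785400390625) slope [-0.001 -0.001] z [136.5 137.8 139.2]
[500 176  44  40 846] circ ((641.6683349609375, -11.01662826538086), 18.45074462890625) rect ((641.5856323242188, -10.942489624023438), (36.85691833496094, 32.366458892822266), 48.25758361816406) slope [0.006 0.005] z [11.7 14.5 15.7]
```

```bash
cat > bore.py <<'E'
# bore centre in world: bore.py tag tcpx tcpy zlo zhi rad
import sys
from h import *
t,x,y,a,b,r=sys.argv[1],*map(float,sys.argv[2:7])
im=dict(np.load(f'{t}.npz')); w=cloud(im)*1000
m=((w[...,2]>a)&(w[...,2]<b)&(np.hypot(w[...,0]-x,w[...,1]-y)<r)).astype(np.uint8)
cs,h=cv2.findContours(m,cv2.RETR_CCOMP,cv2.CHAIN_APPROX_NONE)
i=max((i for i in range(len(cs)) if h[0][i][3]>=0),key=lambda i:len(cs[i]))
px=cs[i][:,0,:]; q=w[px[:,1],px[:,0]]
z=np.median(q[:,2]); A=np.c_[2*q[:,:2],np.ones(len(q))]; s=np.linalg.lstsq(A,(q[:,:2]**2).sum(1),rcond=None)[0]
print('bore',np.round(s[:2],1),'R',round(float(np.sqrt(s[2]+s[0]**2+s[1]**2)),2),'z',round(float(z),1),len(q),'px',px.mean(0))
E
python3 bore.py w2 643 -193 134 146 36;python3 goal.py 643 -196.3 130
```

```text
bore [ 642.6 -191.2] R 10.15 z 135.8 106 px [319.28301887 263.76415094]
t 4.85 delta [-0.1, -0.37, 0.03] dr [0.001, -0.001, -0.001] w 57.0 F [ 0.1 -0.3 -1.7]
```

```bash
python3 -m creep '{"delta_pos":[[1.5,-0.35,-0.06],[3,-0.35,-0.06],[4.5,-0.35,-0.06],[5.5,-0.35,-0.06],[5.5,-0.35,-0.06],[5.5,-0.35,-0.06]],"dr":[[0,0,0],[0,0,0],[0,0,0],[0,0,0],[0,0,0],[0,0,0]]}'
python3 held.py 642 -195 w3; python3 bore.py w3 642 -196 78 92 36
python3 -c "
import cv2;a=cv2.imread('pics/w3.png')[180:350,230:410];cv2.imwrite('pics/w3c.png',cv2.resize(a,None,fx=3,fy=3,interpolation=2))"
```

```text
clock: 5.45
position: [0.643, -0.1972, 0.0747]
ee_rot: [0.707, -0.0, 0.707, 0.0]
contact_force: [0.8, 0.4, -0.9]
width: 0.0569
pos [ 643.4 -197.5   75.1] F [-0.3 -0.1 -2. ]
base 6522 [[642.2, -195.2], 44.2] ((639.3836669921875, -195.73117065429688), (82.71056365966797, 85.2790756225586), 38.867347717285156)
post 6 [ 645.50654151 -195.50045144   58.78668976] [0.78491951 2.88524971 1.62835812]
bore [ 643.1 -195.5] R 10.17 z 80.0 106 px [319.5754717 263.1509434]
```

View pics/w3c.png

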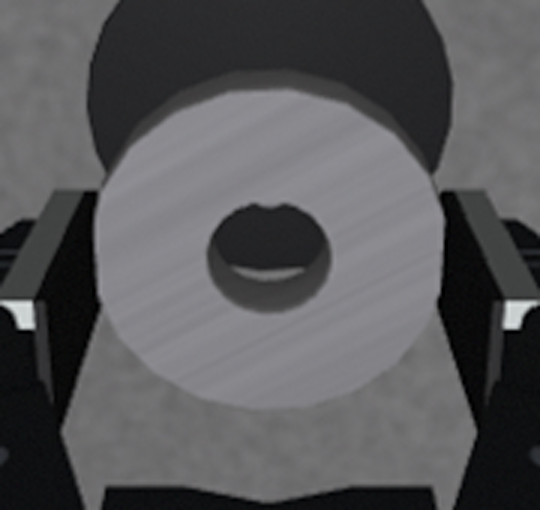

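Through the bore at crop (270,255) the post's tip shows right at the bore's centreline (270,205), so alignment is within about 1 mm.

```bash
python3 -m creep '{"delta_pos":[[1,0,-0.08],[2,0,-0.08],[3,0,-0.08],[4,0,-0.08],[4.8,0,-0.08],[5.3,0,-0.08],[5.5,0,-0.08],[5.5,0,-0.08]],"dr":[[0,0,0],[0,0,0],[0,0,0],[0,0,0],[0,0,0],[0,0,0],[0,0,0],[0,0,0]]}'
python3 -m creep '{"delta_pos":[[0.1,0,0],[0.2,0,0],[0.2,0,0]],"dr":[[0,0,0],[0,0,0],[0,0,0]]}'
```

```text
clock: 6.3
position: [0.6421, -0.1977, 0.0189]
ee_rot: [0.707, -0.0, 0.707, 0.0]
contact_force: [0.4, 0.8, -1.8]
width: 0.0572
clock: 6.6
position: [0.6422, -0.1978, 0.0175]
ee_rot: [0.707, -0.0, 0.707, 0.0]
contact_force: [0.6, -0.2, -2.0]
width: 0.0569
```

```bash
python3 -m creep '{"delta_pos":[[0.1,0,0],[0.2,0,0],[0.2,0,0]],"dr":[[0,0,0],[0,0,0],[0,0,0]]}'
python3 -m creep '{"delta_pos":[[0.1,0,0],[0.15,0,0],[0.15,0,0]],"dr":[[0,0,0],[0,0,0],[0,0,0]]}'
```

```text
clock: 6.9
position: [0.6424, -0.1978, 0.0164]
ee_rot: [0.707, -0.0, 0.707, -0.0]
contact_force: [-0.8, 1.0, 3.6]
width: 0.0571
clock: 7.2
position: [0.6423, -0.1978, 0.0163]
ee_rot: [0.708, -0.0, 0.707, -0.0]
contact_force: [-3.5, 1.4, 11.8]
width: 0.0569
```

```bash
python3 -m creep '{"delta_pos":[[-0.15,0,0],[-0.15,0,0],[-0.15,0,0],[-0.15,0,0],[-0.15,0,0],[-0.15,0,0],[-0.15,0,0]],"dr":[[0,0,0],[0,0,0],[0,0,0],[0,0,0],[0,0,0],[0,0,0],[0,0,0]]}' 1
python3 -m creep '{"delta_pos":[[-2,0,0],[-5,0,0],[-9,0,0],[-12,0,0],[-12,0,0]],"dr":[[0,0,0],[0,0,0],[0,0,0],[0,0,0],[0,0,0]]}'
python3 held.py 642 -195 w4; python3 top.py w4 642 -195 20 32 45;python3 bore.py w4 642 -195 20 32 45; python3 goal.py 471 -309 100
```

```text
clock: 7.9
position: [0.6421, -0.1977, 0.0151]
ee_rot: [0.707, -0.0, 0.707, 0.0]
contact_force: [0.5, 0.3, 0.3]
width: 0.0854
clock: 8.4
position: [0.6452, -0.199, 0.1409]
ee_rot: [0.711, -0.002, 0.704, -0.001]
contact_force: [1.1, -0.7, -0.1]
width: 0.0851
pos [ 643.7 -198.4  138.2] F [-0.6  0.4 -0.5]
base 3473 [[642.1, -195.2], 44.0] ((641.9771728515625, -195.23348999023438), (86.95233917236328, 86.85588836669922), 41.88294219970703)
post 209 [ 640.66998764 -195.27233415   56.4930224 ] [12.79213931 12.86289613  8.47633568]
[ 288  159   67   65 2975] circ ((643.160400390625, -196.02003479003906), 29.964534759521484) rect ((642.8482055664062, -196.11376953125), (58.75651931762695, 58.887657165527344), 74.75968170166016) slope [0.005 0.   ] z [24.3 25.6 26.8]
bore [ 645.6 -195.8] R 10.86 z 25.1 108 px [322.         192.10185185]
t 8.45 delta [3.75, -11.05, -17.29] dr [0.0, 0.005, 0.002] w 85.6 F [-0.6  0.4 -0.5]
```

```bash
python3 -m creep '{"delta_pos":[[1,-3,-4],[2,-6,-8.5],[3,-9,-13],[3.7,-11,-17.3],[3.7,-11,-17.3],[3.7,-11,-17.3],[3.7,-11,-17.3]],"dr":[[0,0,0],[0,0,0],[0,0,0],[0,0.005,0],[0,0.005,0],[0,0.005,0],[0,0.005,0]]}'
python3 held.py 471 -309 w5; python3 top.py w5 471 -309 9 18 45;python3 bore.py w5 471 -309 9 18 45; python3 goal.py 471 -309 100
```

```text
clock: 9.15
position: [0.4699, -0.3076, 0.0979]
ee_rot: [0.706, 0.0, 0.709, 0.0]
contact_force: [0.9, -0.5, -0.2]
width: 0.0848
pos [ 470.4 -307.4   98.1] F [0.  0.4 0.2]
base 2524 [[470.8, -310.1], 30.9] ((470.9961242675781, -310.0845642089844), (44.01567459106445, 44.75029373168945), 89.70225524902344)
[ 286  181   57   54 2506] circ ((470.8351135253906, -310.134765625), 30.903841018676758) rect ((471.02447509765625, -310.084716796875), (44.01567459106445, 44.69359588623047), 89.70225524902344) slope [ 0.003 -0.001] z [11.4 12.6 13.7]
bore [ 470.8 -310.1] R 10.6 z 11.5 73 px [313.90410959 207.89041096]
t 9.2 delta [-0.19, -0.16, 0.06] dr [0.001, -0.004, -0.0] w 85.5 F [0.  0.4 0.2]
```

```bash
python3 -m creep '{"delta_pos":[[3,-0.46,0.06],[6,-0.46,0.06],[8,-0.46,0.06],[9.2,-0.46,0.06],[9.5,-0.46,0.06],[9.5,-0.46,0.06]],"dr":[[0,0,0],[0,0,0],[0,0,0],[0,0,0],[0,0,0],[0,0,0]]}' 1 40
python3 -m creep '{"delta_pos":[[0,0,0],[0,0,0],[0,0,0],[0,0,0],[0,0,0],[0,0,0],[0,0,0],[0,0,0],[0,0,0]],"dr":[[0,0,0],[0,0,0],[0,0,0],[0,0,0],[0,0,0],[0,0,0],[0,0,0],[0,0,0],[0,0,0]]}' -1 40
python3 -m creep '{"delta_pos":[[-1,0,0],[-2,0,0],[-4,0,0],[-7,0,0],[-10,0,0],[-12.5,0,0],[-12.5,0,0]],"dr":[[0,0,0],[0,0,0],[0,0,0],[0,0,0],[0,0,0],[0,0,0],[0,0,0]]}'
python3 goal.py 642.5 -197.5 130
```

```text
clock: 9.8
position: [0.4702, -0.3122, 0.0033]
ee_rot: [0.705, -0.0, 0.709, 0.0]
contact_force: [-1.1, -0.5, -0.1]
width: 0.0854
clock: 10.7
position: [0.4698, -0.3129, 0.0044]
ee_rot: [0.706, -0.0, 0.708, -0.0]
contact_force: [-0.0, 0.7, 6.1]
width: 0.0427
clock: 11.4
position: [0.472, -0.3142, 0.1327]
ee_rot: [0.708, -0.002, 0.706, -0.002]
contact_force: [0.7, -0.4, -1.6]
width: 0.0425
t 11.4 delta [0.23, 11.66, 17.05] dr [0.0, 0.002, 0.006] w 42.5 F [ 0.7 -0.4 -1.6]
```

```bash
python3 -m creep '{"delta_pos":[[0,2.5,3.7],[0,5,7.4],[0,7.5,11],[0,10,14.8],[0,11.4,16.6],[0.2,11.7,17],[0.2,11.7,17],[0.2,11.7,17],[0.2,11.7,17]],"dr":[[0,0,0],[0,0,0],[0,0,0],[0,0,0],[0,0,0],[0,0,0],[0,0,0],[0,0,0],[0,0,0]]}'
python3 -m creep '{"delta_pos":[[1.5,0,0],[3,0,0],[4.5,0,0],[5.3,0,0],[5.3,0,0],[5.3,0,0]],"dr":[[0,0,0],[0,0,0],[0,0,0],[0,0,0],[0,0,0],[0,0,0]]}'
python3 held.py 642 -195 w6; python3 top.py w6 642 -196 78 96 33;python3 bore.py w6 642 -196 78 96 33
python3 goal.py 642.5 -197.5 78
```

```text
clock: 12.3
position: [0.6385, -0.1963, 0.1253]
ee_rot: [0.705, 0.0, 0.709, -0.0]
contact_force: [-0.7, -0.0, -1.0]
width: 0.0424
clock: 12.9
position: [0.6396, -0.1959, 0.073]
ee_rot: [0.706, 0.0, 0.709, -0.0]
contact_force: [0.2, 0.1, -0.3]
width: 0.043
pos [ 640.  -195.9   73.3] F [-0.7  1.  -0.8]
base 4170 [[641.5, -195.2], 43.9] ((638.0294799804688, -193.27915954589844), (85.80650329589844, 78.61692810058594), 55.85309600830078)
post 112 [ 643.25342035 -194.88293314   58.23600082] [ 5.16886404 11.21605577  7.89414504]
[ 245  222  139   84 7081] circ ((639.9929809570312, -196.05213928222656), 32.43619155883789) rect ((640.774658203125, -195.9398193359375), (45.28190231323242, 63.11224365234375), 1.3002963066101074) slope [-0.025 -0.013] z [79.9 81.2 91.3]
bore [ 640.5 -194.3] R 10.52 z 79.8 110 px [319.57272727 264.78181818]
t 12.95 delta [-0.47, -0.16, 0.25] dr [-0.0, -0.004, 0.001] w 42.8 F [-0.7  1.  -0.8]
```

```bash
python3 -m creep '{"delta_pos":[[0,-0.09,0.16],[0,-0.09,0.16],[1,-0.09,0.16],[2,-0.09,0.16],[3,-0.09,0.16],[3.6,-0.09,0.16],[3.8,-0.09,0.16],[3.8,-0.09,0.16]],"dr":[[0,0,0],[0,0,0],[0,0,0],[0,0,0],[0,0,0],[0,0,0],[0,0,0],[0,0,0]]}'
python3 -m creep '{"delta_pos":[[0.1,0,0],[0.2,0,0],[0.2,0,0]],"dr":[[0,0,0],[0,0,0],[0,0,0]]}'
python3 -m creep '{"delta_pos":[[0.1,0,0],[0.2,0,0],[0.2,0,0]],"dr":[[0,0,0],[0,0,0],[0,0,0]]}'
```

```text
clock: 13.75
position: [0.6408, -0.1961, 0.0337]
ee_rot: [0.705, 0.0, 0.709, 0.0]
contact_force: [1.1, 0.5, -0.9]
width: 0.0428
clock: 14.05
position: [0.6411, -0.1963, 0.0327]
ee_rot: [0.705, -0.0, 0.709, 0.0]
contact_force: [-0.9, 0.4, -0.5]
width: 0.0427
clock: 14.35
position: [0.6412, -0.1963, 0.0315]
ee_rot: [0.706, -0.0, 0.709, -0.0]
contact_force: [-2.1, 0.8, 4.6]
width: 0.0424
```

```bash
python3 -m creep '{"delta_pos":[[0.1,0,0],[0.1,0,0]],"dr":[[0,0,0],[0,0,0]]}'
python3 -m creep '{"delta_pos":[[-0.1,0,0],[-0.1,0,0],[-0.1,0,0],[-0.1,0,0],[-0.1,0,0],[-0.1,0,0],[-0.1,0,0],[-0.1,0,0]],"dr":[[0,0,0],[0,0,0],[0,0,0],[0,0,0],[0,0,0],[0,0,0],[0,0,0],[0,0,0]]}' 1
python3 -m creep '{"delta_pos":[[-2,0,0],[-5,0,0],[-9,0,0],[-10.5,0,0],[-10.5,0,0]],"dr":[[0,0,0],[0,0,0],[0,0,0],[0,0,0],[0,0,0]]}'
python3 held.py 642 -195 w7; python3 top.py w7 642 -195 35 46 45; python3 goal.py 457 88 100
```

```text
clock: 14.55
position: [0.6412, -0.1963, 0.0314]
ee_rot: [0.706, -0.0, 0.708, -0.0]
contact_force: [-2.1, 0.7, 9.5]
width: 0.0423
clock: 15.35
position: [0.641, -0.1962, 0.0304]
ee_rot: [0.705, -0.0, 0.709, 0.0]
contact_force: [0.2, 0.2, 0.4]
width: 0.0854
clock: 15.85
position: [0.6434, -0.197, 0.1389]
ee_rot: [0.708, -0.001, 0.707, -0.001]
contact_force: [-0.7, 0.3, -0.1]
width: 0.0853
pos [ 642.  -196.5  136.6] F [0.5 0.1 0.5]
base 3313 [[642.2, -195.1], 44.0] ((641.9967041015625, -195.13427734375), (87.37391662597656, 86.96942138671875), 2.0516340732574463)
post 213 [ 640.7568303  -195.12943334   56.506942  ] [13.2693967  12.76000568  8.06999945]
[ 294  174   54   52 2278] circ ((642.6045532226562, -194.36566162109375), 31.013568878173828) rect ((642.6448364257812, -194.57894897460938), (44.64958190917969, 44.1484489440918), 0.2276884764432907) slope [0.007 0.   ] z [38.3 39.7 40.7]
t 15.9 delta [3.68, 28.45, -18.49] dr [0.0, -0.003, 0.001] w 85.3 F [0.5 0.1 0.5]
```

```bash
python3 -m creep '{"delta_pos":[[0,4,-2.7],[0,8,-5.4],[0,12,-8],[0,16,-10.7],[1,20,-13.3],[2,24,-16],[3,27.5,-18],[3.7,28.4,-18.5],[3.7,28.4,-18.5],[3.7,28.4,-18.5]],"dr":[[0,0,0],[0,0,0],[0,0,0],[0,0,0],[0,0,0],[0,0,0],[0,0,0],[0,0,0],[0,0,0],[0,0,0]]}'
python3 held.py 457 89 w8; python3 top.py w8 457 89 7 16 40;python3 bore.py w8 457 89 7 16 40; python3 goal.py 457 88 100
```

```text
clock: 16.9
position: [0.4569, 0.0871, 0.0988]
ee_rot: [0.705, -0.0, 0.709, -0.0]
contact_force: [0.5, 0.8, -0.0]
width: 0.0853
pos [457.5  86.8  99.2] F [-0.3  0.1  0.2]
base 1930 [[455.8, 91.0], 22.9] ((455.3603210449219, 91.1321792602539), (44.811832427978516, 44.77022933959961), 31.364900588989258)
[ 294  177   57   54 1958] circ ((455.5753479003906, 90.99728393554688), 22.916458129882812) rect ((455.3415832519531, 91.15464782714844), (44.932376861572266, 44.82241439819336), 32.870174407958984) slope [ 0.003 -0.002] z [ 9.2 10.6 11.7]
bore [455.4  91. ] R 10.21 z 9.5 68 px [322.10294118 203.88235294]
t 16.95 delta [-0.08, 0.12, -0.05] dr [-0.0, -0.004, 0.001] w 85.3 F [-0.3  0.1  0.2]
```

```bash
python3 -m creep '{"delta_pos":[[3,0.22,-0.19],[6,0.22,-0.19],[8,0.22,-0.19],[9.3,0.22,-0.19],[9.7,0.22,-0.19],[9.7,0.22,-0.19]],"dr":[[0,0,0],[0,0,0],[0,0,0],[0,0,0],[0,0,0],[0,0,0]]}' 1 40
python3 -m creep '{"delta_pos":[[0,0,0],[0,0,0],[0,0,0],[0,0,0],[0,0,0],[0,0,0],[0,0,0],[0,0,0],[0,0,0]],"dr":[[0,0,0],[0,0,0],[0,0,0],[0,0,0],[0,0,0],[0,0,0],[0,0,0],[0,0,0],[0,0,0]]}' -1 40
python3 -m creep '{"delta_pos":[[-1,0,0],[-2,0,0],[-4,0,0],[-7,0,0],[-10,0,0],[-12.8,0,0],[-12.8,0,0]],"dr":[[0,0,0],[0,0,0],[0,0,0],[0,0,0],[0,0,0],[0,0,0],[0,0,0]]}'
python3 goal.py 642 -197 130
```

```text
clock: 17.55
position: [0.4547, 0.089, 0.0021]
ee_rot: [0.705, 0.0, 0.709, -0.001]
contact_force: [-0.1, 0.5, 0.4]
width: 0.0856
clock: 18.45
position: [0.4546, 0.0898, 0.0036]
ee_rot: [0.706, -0.0, 0.708, 0.0]
contact_force: [-1.0, -0.9, 6.2]
width: 0.0435
clock: 19.15
position: [0.4575, 0.0902, 0.1348]
ee_rot: [0.709, 0.0, 0.705, 0.0]
contact_force: [1.5, 0.7, -1.7]
width: 0.0434
t 19.15 delta [0.54, -28.73, 18.44] dr [0.0, 0.005, -0.001] w 43.4 F [ 1.5  0.7 -1.7]
```

```bash
python3 -m creep '{"delta_pos":[[0,-4,2.5],[0,-8,5],[0,-12,7.7],[0,-16,10.3],[0,-20,12.8],[0,-24,15.4],[0,-27,17.3],[0.3,-28.7,18.4],[0.3,-28.7,18.4],[0.3,-28.7,18.4]],"dr":[[0,0,0],[0,0,0],[0,0,0],[0,0,0],[0,0,0],[0,0,0],[0,0,0],[0,0,0],[0,0,0],[0,0,0]]}'
python3 -m creep '{"delta_pos":[[1.5,0,0],[3,0,0],[4.5,0,0],[5,0,0],[5,0,0],[5,0,0]],"dr":[[0,0,0],[0,0,0],[0,0,0],[0,0,0],[0,0,0],[0,0,0]]}'
python3 held.py 642 -195 w9; python3 top.py w9 642 -196 78 96 33;python3 bore.py w9 642 -196 78 96 33
python3 goal.py 642.5 -197.5 78
```

```text
clock: 20.15
position: [0.6374, -0.1965, 0.125]
ee_rot: [0.704, 0.001, 0.71, 0.001]
contact_force: [-1.0, 0.5, -2.0]
width: 0.0433
clock: 20.75
position: [0.6384, -0.1964, 0.0771]
ee_rot: [0.706, -0.0, 0.709, 0.0]
contact_force: [0.0, -0.6, -0.8]
width: 0.0434
pos [ 638.7 -196.8   77.5] F [-0.5  0.3 -2.5]
base 4176 [[641.9, -195.2], 43.9] ((638.6915893554688, -193.62786865234375), (85.77799987792969, 80.45518493652344), 53.6909065246582)
post 96 [ 643.43785159 -195.12815086   58.27911954] [ 4.9516199  10.22013943  6.1976666 ]
[ 249  219  133   85 5816] circ ((631.9903564453125, -196.7535858154297), 30.49938201904297) rect ((636.6100463867188, -192.66546630859375), (47.52885055541992, 54.30432891845703), 30.81049346923828) slope [-0.012 -0.01 ] z [81.  84.1 91.7]
bore [ 639.1 -194.8] R 10.15 z 82.2 102 px [319.54901961 261.57843137]
t 20.8 delta [-0.06, -0.08, 0.38] dr [0.001, -0.004, 0.0] w 43.4 F [-0.5  0.3 -2.5]
```

```bash
python3 -m creep '{"delta_pos":[[0,-0.04,0.3],[0,-0.04,0.3],[0.8,-0.04,0.3],[1.6,-0.04,0.3],[2.4,-0.04,0.3],[2.8,-0.04,0.3],[2.9,-0.04,0.3],[2.9,-0.04,0.3]],"dr":[[0,0,0],[0,0,0],[0,0,0],[0,0,0],[0,0,0],[0,0,0],[0,0,0],[0,0,0]]}'
python3 -m creep '{"delta_pos":[[0.1,0,0],[0.2,0,0],[0.2,0,0]],"dr":[[0,0,0],[0,0,0],[0,0,0]]}'
python3 -m creep '{"delta_pos":[[0.1,0,0],[0.2,0,0],[0.2,0,0]],"dr":[[0,0,0],[0,0,0],[0,0,0]]}'
```

```text
clock: 21.6
position: [0.6411, -0.1974, 0.047]
ee_rot: [0.705, 0.0, 0.709, 0.0]
contact_force: [-0.7, 0.7, -1.8]
width: 0.0431
clock: 21.9
position: [0.6412, -0.1974, 0.0455]
ee_rot: [0.705, -0.0, 0.709, 0.0]
contact_force: [-0.4, -0.2, -2.0]
width: 0.043
clock: 22.2
position: [0.6413, -0.1975, 0.0446]
ee_rot: [0.706, -0.0, 0.709, -0.0]
contact_force: [-1.9, 0.1, 5.4]
width: 0.0433
```

Contact at the expected height. Release, retreat and check.

```bash
python3 -m creep '{"delta_pos":[[0,0,0],[-0.05,0,0],[-0.05,0,0],[-0.05,0,0],[-0.05,0,0],[-0.05,0,0],[-0.05,0,0],[-0.05,0,0]],"dr":[[0,0,0],[0,0,0],[0,0,0],[0,0,0],[0,0,0],[0,0,0],[0,0,0],[0,0,0]]}' 1
python3 -m creep '{"delta_pos":[[-2,0,0],[-5,0,0],[-8,0,0],[-9.5,0,0],[-9.5,0,0]],"dr":[[0,0,0],[0,0,0],[0,0,0],[0,0,0],[0,0,0]]}'
python3 held.py 642 -195 w10; python3 top.py w10 642 -195 47 57 32; python3 goal.py 440 -79 100
```

```text
clock: 23.0
position: [0.6411, -0.1974, 0.0439]
ee_rot: [0.705, -0.0, 0.709, 0.0]
contact_force: [-0.6, 0.4, -1.4]
width: 0.0855
clock: 23.5
position: [0.6434, -0.1981, 0.142]
ee_rot: [0.707, -0.001, 0.707, -0.001]
contact_force: [-0.8, -0.7, -0.1]
width: 0.0856
pos [ 642.2 -197.7  140. ] F [-0.9 -0.4  0.8]
base 3161 [[642.0, -195.1], 44.0] ((641.9866333007812, -195.06362915039062), (86.37179565429688, 87.39761352539062), 88.13495635986328)
post 382 [ 640.96208262 -194.96432919   54.55211523] [28.8231196  29.15753157  8.05709798]
[ 293  176   56   54 1940] circ ((642.42529296875, -195.72914123535156), 23.068317413330078) rect ((642.1842651367188, -195.6224822998047), (44.93672561645508, 44.9132080078125), 14.653093338012695) slope [ 0.007 -0.001] z [50.  51.6 52.7]
t 23.55 delta [4.04, 11.87, -20.21] dr [0.0, -0.003, 0.001] w 85.0 F [-0.9 -0.4  0.8]
```

View pics/w10.png

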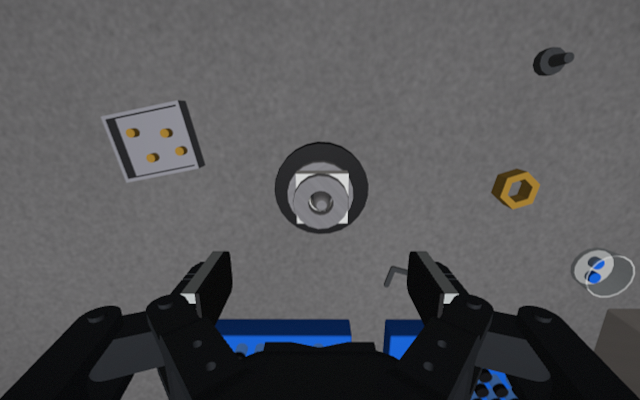

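The stack of three stands centred on the round jig at (321,197), all flat. The thumbscrew at (550,61) is untouched. Now the round insulator.

```bash
python3 -m creep '{"delta_pos":[[0,2.4,-4],[0,4.8,-8],[1,7.2,-12],[2,9.5,-16.2],[3,11.2,-19],[4,11.9,-20.2],[4,11.9,-20.2],[4,11.9,-20.2],[4,11.9,-20.2]],"dr":[[0,0,0],[0,0,0],[0,0,0],[0,0,0],[0,0,0],[0,0,0],[0,0,0],[0,0,0],[0,0,0]]}'
python3 held.py 440 -78 w11; python3 top.py w11 440 -78 13 22 35;python3 bore.py w11 440 -78 13 22 35; python3 goal.py 440 -79 100
```

```text
clock: 24.45
position: [0.4411, -0.0793, 0.1001]
ee_rot: [0.706, -0.0, 0.708, -0.0]
contact_force: [0.5, 0.2, 0.2]
width: 0.0857
pos [441.1 -79.3 100.2] F [-0.5 -0.5 -0.3]
base 1175 [[438.6, -76.1], 17.9] ((438.31146240234375, -76.10037231445312), (35.11132049560547, 34.83744812011719), 42.157371520996094)
[ 299  183   45   43 1065] circ ((438.6908874511719, -76.1195297241211), 17.88245391845703) rect ((438.31146240234375, -76.10037231445312), (35.11132049560547, 34.83744812011719), 42.157371520996094) slope [0.008 0.003] z [14.7 16.5 17.7]
bore [438.4 -76.2] R 10.16 z 15.4 71 px [321.28169014 204.02816901]
t 24.5 delta [0.02, 0.03, -0.11] dr [-0.0, -0.003, 0.0] w 85.6 F [-0.5 -0.5 -0.3]
```

```bash
python3 -m creep '{"delta_pos":[[3,0.1,-0.26],[6,0.1,-0.26],[8,0.1,-0.26],[9.2,0.1,-0.26],[9.5,0.1,-0.26],[9.5,0.1,-0.26]],"dr":[[0,0,0],[0,0,0],[0,0,0],[0,0,0],[0,0,0],[0,0,0]]}' 1 40
python3 -m creep '{"delta_pos":[[0,0,0],[0,0,0],[0,0,0],[0,0,0],[0,0,0],[0,0,0],[0,0,0],[0,0,0],[0,0,0],[0,0,0]],"dr":[[0,0,0],[0,0,0],[0,0,0],[0,0,0],[0,0,0],[0,0,0],[0,0,0],[0,0,0],[0,0,0],[0,0,0]]}' -1 40
python3 -m creep '{"delta_pos":[[-1,0,0],[-2,0,0],[-4,0,0],[-7,0,0],[-10,0,0],[-12.5,0,0],[-12.5,0,0]],"dr":[[0,0,0],[0,0,0],[0,0,0],[0,0,0],[0,0,0],[0,0,0],[0,0,0]]}'
python3 goal.py 603 189 130
```

```text
clock: 25.1
position: [0.4371, -0.0779, 0.0047]
ee_rot: [0.705, 0.0, 0.709, -0.0]
contact_force: [-0.4, -0.4, -0.2]
width: 0.0856
clock: 26.1
position: [0.4368, -0.0776, 0.0058]
ee_rot: [0.706, -0.0, 0.708, -0.0]
contact_force: [-0.3, 0.4, 6.3]
width: 0.0338
clock: 26.8
position: [0.4396, -0.0783, 0.134]
ee_rot: [0.708, -0.001, 0.706, -0.001]
contact_force: [0.6, -0.5, -0.8]
width: 0.0334
t 26.8 delta [0.38, 26.73, 16.35] dr [0.0, 0.003, 0.003] w 33.4 F [ 0.6 -0.5 -0.8]
```

```bash
python3 -m creep '{"delta_pos":[[0,4,2.4],[0,8,4.9],[0,12,7.3],[0,16,9.8],[0,20,12.2],[0,23.5,14.4],[0,26,16],[0.2,26.7,16.5],[0.2,26.7,16.5],[0.2,26.7,16.5]],"dr":[[0,0,0],[0,0,0],[0,0,0],[0,0,0],[0,0,0],[0,0,0],[0,0,0],[0,0,0],[0,0,0],[0,0,0]]}'
python3 -m creep '{"delta_pos":[[1.5,0,0],[3,0,0],[4.5,0,0],[5,0,0],[5,0,0],[5,0,0]],"dr":[[0,0,0],[0,0,0],[0,0,0],[0,0,0],[0,0,0],[0,0,0]]}'
python3 held.py 603 191 w12; python3 top.py w12 603 189 82 96 30;python3 bore.py w12 603 189 82 96 30
python3 goal.py 603 189 78
```

```text
clock: 27.8
position: [0.6005, 0.1885, 0.1264]
ee_rot: [0.704, -0.0, 0.71, -0.0]
contact_force: [0.4, -0.8, -1.1]
width: 0.0336
clock: 28.4
position: [0.6018, 0.1889, 0.0779]
ee_rot: [0.706, 0.0, 0.709, -0.0]
contact_force: [0.7, -0.4, -0.5]
width: 0.0335
pos [602.1 189.2  78.1] F [-1.1  0.7 -1.1]
base 8774 [[602.3, 192.2], 55.6] ((602.6328125, 192.04803466796875), (79.97431945800781, 79.83129119873047), 34.74724197387695)
[ 254  232  126   70 3723] circ ((595.2334594726562, 189.00804138183594), 28.8734073638916) rect ((597.9932861328125, 191.46868896484375), (43.739524841308594, 45.76485061645508), 38.038265228271484) slope [-0.007 -0.008] z [83.6 88.4 93.5]
bore [603.2 190.5] R 10.09 z 84.0 104 px [319.44230769 266.69230769]
t 28.45 delta [0.01, -0.02, 0.09] dr [-0.0, -0.004, -0.0] w 33.6 F [-1.1  0.7 -1.1]
```

View pics/w12.png

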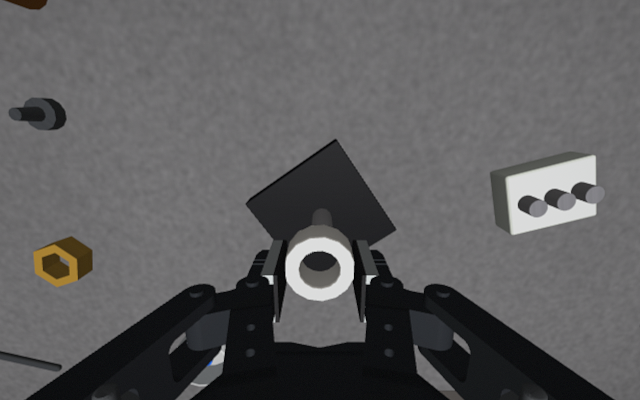

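Held ring at (319,268), post just behind it at (321,215), nut at (62,262), thumbscrew (43,113) standing.

```bash
python3 -m creep '{"delta_pos":[[0,0.15,-0.07],[0.6,0.15,-0.07],[1.6,0.15,-0.07],[2.6,0.15,-0.07],[3.6,0.15,-0.07],[4.6,0.15,-0.07],[5.2,0.15,-0.07],[5.4,0.15,-0.07],[5.4,0.15,-0.07]],"dr":[[0,0,0],[0,0,0],[0,0,0],[0,0,0],[0,0,0],[0,0,0],[0,0,0],[0,0,0],[0,0,0]]}'
python3 -m creep '{"delta_pos":[[0.1,0,0],[0.2,0,0],[0.2,0,0]],"dr":[[0,0,0],[0,0,0],[0,0,0]]}'
python3 -m creep '{"delta_pos":[[0.1,0,0],[0.2,0,0],[0.2,0,0]],"dr":[[0,0,0],[0,0,0],[0,0,0]]}'
```

```text
clock: 29.35
position: [0.6005, 0.191, 0.0227]
ee_rot: [0.705, -0.0, 0.709, 0.0]
contact_force: [1.1, 0.3, -0.6]
width: 0.0334
clock: 29.65
position: [0.6008, 0.1911, 0.0214]
ee_rot: [0.706, -0.0, 0.709, 0.0]
contact_force: [0.1, -0.3, -0.3]
width: 0.0338
clock: 29.95
position: [0.601, 0.1912, 0.0208]
ee_rot: [0.706, -0.0, 0.708, 0.0]
contact_force: [-1.5, -0.1, 7.4]
width: 0.0335
```

```bash
python3 -m creep '{"delta_pos":[[-0.05,0,0],[-0.05,0,0],[-0.05,0,0],[-0.05,0,0],[-0.05,0,0],[-0.05,0,0],[-0.05,0,0],[-0.05,0,0]],"dr":[[0,0,0],[0,0,0],[0,0,0],[0,0,0],[0,0,0],[0,0,0],[0,0,0],[0,0,0]]}' 1
python3 -m creep '{"delta_pos":[[-2,0,0],[-5,0,0],[-8,0,0],[-11,0,0],[-11,0,0]],"dr":[[0,0,0],[0,0,0],[0,0,0],[0,0,0],[0,0,0]]}'
python3 held.py 603 191 w13; python3 top.py w13 603 192 29 38 32; python3 goal.py 642 -12.5 100 -11.7
```

```text
clock: 30.75
position: [0.6006, 0.1911, 0.0196]
ee_rot: [0.705, -0.0, 0.709, 0.0]
contact_force: [0.1, -0.2, 0.3]
width: 0.085
clock: 31.25
position: [0.6043, 0.1917, 0.1346]
ee_rot: [0.709, 0.001, 0.706, 0.001]
contact_force: [0.7, 1.2, -0.6]
width: 0.0854
pos [602.8 191.4 132.2] F [-0.1 -0.  -0.5]
base 6160 [[602.2, 192.3], 55.8] ((602.9225463867188, 192.12417602539062), (80.13691711425781, 80.23652648925781), 34.681087493896484)
post 219 [601.41677632 192.2242341   56.42797297] [12.66373349 13.33029747  8.48601542]
[298 178  42  40 822] circ ((602.7743530273438, 192.87403869628906), 17.884862899780273) rect ((602.5874633789062, 192.78433227539062), (34.61821746826172, 34.722686767578125), 52.0828857421875) slope [0.005 0.001] z [30.1 31.6 32.6]
t 31.3 delta [3.2, -20.4, 3.91] dr [0.204, 0.0, -0.001] w 85.5 F [-0.1 -0.  -0.5]
```

```bash
python3 -m creep '{"delta_pos":[[0,-4,0.8],[0,-8,1.6],[1,-12,2.4],[2,-16,3.1],[3,-19,3.7],[3.2,-20.4,3.9],[3.2,-20.4,3.9],[3.2,-20.4,3.9],[3.2,-20.4,3.9]],"dr":[[0.05,0,0],[0.1,0,0],[0.15,0,0],[0.2,0,0],[0.204,0,0],[0.204,0,0],[0.204,0,0],[0.204,0,0],[0.204,0,0]]}'
python3 held.py 642 -11 w14; python3 top.py w14 642 -11 13 19 30;python3 bore.py w14 642 -11 11 19 30; python3 goal.py 642 -12.5 100 -11.7
python3 - <<'E'
from h import *
w=cloud(dict(np.load('w14.npz')))*1000
m=(w[...,2]>13)&(w[...,2]<19)&(np.hypot(w[...,0]-642,w[...,1]+11)<30)
p=w[m][:,:2]; p=p-cv2.minEnclosingCircle(p.astype(np.float32))[0]
a=np.arange(0,60,1); e=[sum(np.ptp(p@[np.cos(np.radians(t+k)),np.sin(np.radians(t+k))]) for k in(0,60,120))/3 for t in a]
print('flat normals at',a[np.argmin(e)],min(e),max(e))
E
```

```text
clock: 32.2
position: [0.6399, -0.0112, 0.0978]
ee_rot: [0.702, 0.072, 0.705, -0.071]
contact_force: [0.4, 1.2, 0.7]
width: 0.0852
pos [640.  -11.2  97.9] F [-0.7  0.1 -0. ]
base 976 [[641.9, -10.8], 18.5] ((641.8402099609375, -10.96872329711914), (31.61252212524414, 36.946372985839844), 79.03759765625)
[298 188  41  45 839] circ ((641.9517822265625, -10.901932716369629), 18.379592895507812) rect ((641.9548950195312, -10.962993621826172), (31.44187355041504, 36.731285095214844), 79.91205596923828) slope [-0.002 -0.004] z [13.6 14.7 15.7]
bore [641.6 -10.8] R 10.66 z 12.9 76 px [318.44736842 209.63157895]
t 32.25 delta [-0.21, -0.09, 0.22] dr [0.002, -0.005, 0.0] w 85.2 F [-0.7  0.1 -0. ]
flat normals at 19 32.15479527596713 36.467994687700674
```

```bash
python3 -m creep '{"delta_pos":[[3,-0.1,0.22],[6,-0.1,0.22],[8,-0.1,0.22],[9,-0.1,0.22],[9.3,-0.1,0.22],[9.3,-0.1,0.22]],"dr":[[0.01,0,0],[0.01,0,0],[0.01,0,0],[0.01,0,0],[0.01,0,0],[0.01,0,0]]}' 1 40
python3 -m creep '{"delta_pos":[[0,0,0],[0,0,0],[0,0,0],[0,0,0],[0,0,0],[0,0,0],[0,0,0],[0,0,0],[0,0,0],[0,0,0]],"dr":[[0,0,0],[0,0,0],[0,0,0],[0,0,0],[0,0,0],[0,0,0],[0,0,0],[0,0,0],[0,0,0],[0,0,0]]}' -1 40
python3 -m creep '{"delta_pos":[[-1,0,0],[-2,0,0],[-4,0,0],[-7,0,0],[-10,0,0],[-12.5,0,0],[-12.5,0,0]],"dr":[[0,0,0],[0,0,0],[0,0,0],[0,0,0],[0,0,0],[0,0,0],[0,0,0]]}'
python3 goal.py 603 190 130 -11.7
```

```text
clock: 32.85
position: [0.642, -0.0138, 0.0049]
ee_rot: [0.702, 0.075, 0.705, -0.075]
contact_force: [-0.9, 0.2, 1.3]
width: 0.0852
clock: 33.85
position: [0.6422, -0.0145, 0.0053]
ee_rot: [0.702, 0.075, 0.704, -0.076]
contact_force: [-0.2, 0.1, 5.0]
width: 0.0306
clock: 34.55
position: [0.6449, -0.0147, 0.1342]
ee_rot: [0.704, 0.075, 0.702, -0.076]
contact_force: [0.5, 0.0, -1.0]
width: 0.0309
t 34.55 delta [0.38, 19.11, -8.44] dr [-0.01, 0.004, 0.0] w 30.9 F [ 0.5  0.  -1. ]
```

```bash
python3 -m creep '{"delta_pos":[[0,4,-1.7],[0,8,-3.4],[0,12,-5.1],[0,15.5,-6.8],[0,18,-8],[0.2,19.1,-8.4],[0.2,19.1,-8.4],[0.2,19.1,-8.4],[0.2,19.1,-8.4]],"dr":[[0,0,0],[0,0,0],[0,0,0],[0,0,0],[0,0,0],[0,0,0],[0,0,0],[0,0,0],[0,0,0]]}'
python3 -m creep '{"delta_pos":[[1.5,0,0],[3,0,0],[4.5,0,0],[5,0,0],[5,0,0],[5,0,0]],"dr":[[0,0,0],[0,0,0],[0,0,0],[0,0,0],[0,0,0],[0,0,0]]}'
python3 held.py 602.8 192.1 w15; python3 top.py w15 603 190 82 96 30;python3 bore.py w15 603 190 82 96 30
python3 goal.py 603 190 78 -11.7
```

```text
clock: 35.45
position: [0.601, 0.1885, 0.1273]
ee_rot: [0.701, 0.075, 0.705, -0.076]
contact_force: [-0.1, 0.1, -0.3]
width: 0.0311
clock: 36.05
position: [0.6011, 0.1896, 0.0782]
ee_rot: [0.702, 0.076, 0.704, -0.076]
contact_force: [-0.0, 0.2, -1.0]
width: 0.0308
pos [601.2 189.8  78.5] F [ 0.4  0.  -0.2]
base 7586 [[602.2, 192.1], 55.4] ((602.8811645507812, 192.203125), (80.4070053100586, 80.05877685546875), 34.63974380493164)
post 59 [604.33629165 190.97326117  58.54599939] [4.87825557 7.89817451 6.08573726]
[ 258  226  123   71 3214] circ ((594.2999267578125, 192.1356201171875), 28.462682723999023) rect ((598.8270874023438, 193.1765594482422), (35.63609313964844, 51.30940246582031), 12.937026977539062) slope [-0.017 -0.002] z [83.4 87.5 93.9]
bore [600.  191.4] R 10.62 z 86.7 120 px [319.2  261.55]
t 36.1 delta [0.05, 0.06, 0.17] dr [-0.01, -0.003, 0.0] w 31.0 F [ 0.4  0.  -0.2]
```

```bash
python3 -c "
import cv2;a=cv2.imread('pics/w15.png')[130:330,220:420];cv2.imwrite('pics/w15c.png',cv2.resize(a,None,fx=3,fy=3,interpolation=2))"
```

```text
(no output)
```

View pics/w15c.png

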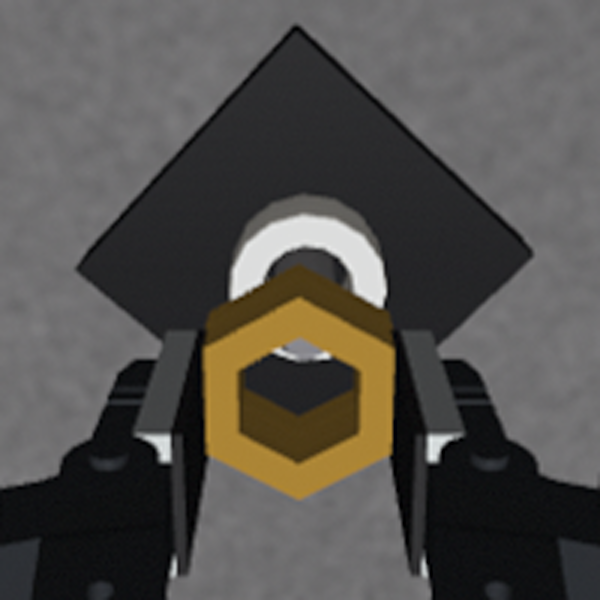

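The nut is held square at crop (299,395); the post tip shows inside its hexagonal bore at crop (302,348), about 1 mm right of centre, consistent with the measured shift.

```bash
python3 -m creep '{"delta_pos":[[0,0.12,0.25],[0.3,0.12,0.25],[1,0.12,0.25],[1.7,0.12,0.25],[2.4,0.12,0.25],[3.1,0.12,0.25],[3.6,0.12,0.25],[3.7,0.12,0.25],[3.7,0.12,0.25]],"dr":[[0,0,0],[0,0,0],[0,0,0],[0,0,0],[0,0,0],[0,0,0],[0,0,0],[0,0,0],[0,0,0]]}'
python3 -m creep '{"delta_pos":[[0.1,0,0],[0.2,0,0],[0.2,0,0]],"dr":[[0,0,0],[0,0,0],[0,0,0]]}'
python3 -m creep '{"delta_pos":[[0.1,0,0],[0.2,0,0],[0.2,0,0]],"dr":[[0,0,0],[0,0,0],[0,0,0]]}'
```

```text
clock: 37.0
position: [0.6028, 0.1908, 0.0403]
ee_rot: [0.701, 0.075, 0.705, -0.076]
contact_force: [-0.4, -0.1, -0.9]
width: 0.0309
clock: 37.3
position: [0.6029, 0.1908, 0.0388]
ee_rot: [0.701, 0.075, 0.705, -0.076]
contact_force: [-0.4, -1.2, -1.3]
width: 0.0312
clock: 37.6
position: [0.6031, 0.1908, 0.0383]
ee_rot: [0.702, 0.075, 0.704, -0.075]
contact_force: [-1.7, 0.0, 7.5]
width: 0.031
```

```bash
python3 -m creep '{"delta_pos":[[-0.05,0,0],[-0.05,0,0],[-0.05,0,0],[-0.05,0,0],[-0.05,0,0],[-0.05,0,0],[-0.05,0,0],[-0.05,0,0]],"dr":[[0,0,0],[0,0,0],[0,0,0],[0,0,0],[0,0,0],[0,0,0],[0,0,0],[0,0,0]]}' 1
python3 -m creep '{"delta_pos":[[-2,0,0],[-5,0,0],[-8,0,0],[-10,0,0],[-10,0,0],[-10,0,0],[-10,0,0]],"dr":[[0,0,0],[0,0,0],[0,0,0],[0,0,0],[0,0,0],[0,0,0],[0,0,0]]}'
python3 held.py 602.8 192.1 w16; python3 top.py w16 603 192 45 52 32
python3 - <<'E'
from h import *
for n in('scene','side'): cv2.imwrite(f'pics/{n}_end.png',grab(n)["pixels"])
a=cv2.imread('pics/scene_end.png')[150:290,150:500];cv2.imwrite('pics/endc.png',cv2.resize(a,None,fx=2.2,fy=2.2,interpolation=2))
E
```

```text
clock: 38.4
position: [0.6029, 0.1908, 0.0371]
ee_rot: [0.701, 0.075, 0.705, -0.076]
contact_force: [-0.1, -0.2, -0.2]
width: 0.0852
clock: 39.1
position: [0.6023, 0.1905, 0.1356]
ee_rot: [0.7, 0.075, 0.706, -0.076]
contact_force: [-0.6, 0.1, -0.1]
width: 0.086
pos [602.3 190.5 135.4] F [0.2 0.5 1.1]
base 5794 [[602.7, 192.2], 55.9] ((603.131591796875, 192.08653259277344), (80.30657196044922, 80.42173767089844), 34.737998962402344)
post 212 [601.44504772 192.50596705  56.48713467] [12.65855566 13.26747289  8.31783517]
[301 184  40  44 870] circ ((602.14990234375, 192.69203186035156), 18.191349029541016) rect ((602.1381225585938, 192.71875), (31.745079040527344, 36.3322639465332), 78.76234436035156) slope [-0.001  0.003] z [46.3 47.7 48.8]
```

View pics/endc.png

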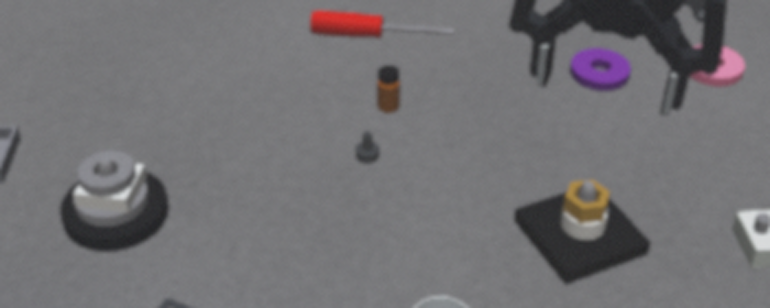

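View pics/w16.png

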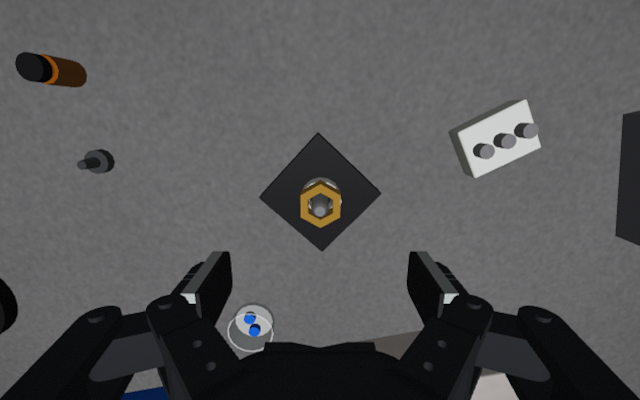

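Both stacks are complete: the round jig stack is at crop (108,190) and the nut on the ring at (587,208). The vial (388,90) and thumbscrew (367,147) are standing where they were, and the gripper is clear. Handing in.

```bash
python3 -c "
from rig import manip; print(manip.sign_off())"
```

```text
the job is handed in; nothing more can be done
None
```

Both stacks are built and the job is handed in, at about 39 s of robot time. The round jig carries the wide lens, square insulator and small lens. The square jig carries the round insulator with the hex nut on top. I lowered each part until light contact (about 4–12 N) and then released it.

- **Centring:** in the last wrist-camera checks every part was within about 1.5 mm of its jig's centre. The limit is 5 mm.
- **Height and tilt:** the fitted top faces were flat to within 0.01 rad. Top heights read 25.6, 39.7 and 51.6 mm on the round jig and 31.6 and 47.7 mm on the square jig. The expected heights are 27, 41, 53, 33 and 49 mm.
- **Bystanders:** the vial and thumbscrew were still standing in their places by eye in the final picture; I did not re-measure them. The purple and pink rings were not touched.
- **Readings that disagreed:**
  - The wrist camera reads about 1.3 mm low, and did so on the table too.
  - It is also about 2 mm off the tool's reported position sideways.
  - The scene and side cameras differed by about 3.5 mm in y.

  I aligned each part and post within the same wrist image, so these offsets did not affect the placing.

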